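Post the two spent cells into the collecting jar and shut its cover

TASK

The pink and the teal battery cells are spent: take them from the grey stand and feed them one at a time through the narrow neck into the collecting jar, then swing the neck's cover fully shut. The green cell is still good: leave it in its pocket, and leave the tape and the solder spool where they are.

Things in the scene. Friction and masses are not known exactly. Their poses are not given: they have to be found in the camera images.
- stand: Flat grey plastic stand, 56 mm (its x) by 166 mm (its y) by 24 mm high, fixed to the bench. Three round blind pockets, 20 mm wide and 20 mm deep, in a row along its y axis at y = -55, 0 and +55 mm; each holds one cell on end, in any order. Origin: centre of the underside; z up.
- cell_pink_center (a point): Centre of the pink battery cell (spent), a loose cylinder of 18 mm diameter and 65 mm length, about 47 g, standing upright in a pocket: its foot is 4 mm above the bench and 45 mm of it stand out above the stand's top. Its own y axis runs along the cell (up at the start).
- cell_teal_center (a point): Centre of the teal (blue-green) battery cell (spent); size, mass and axes as the pink one.
- cell_green_center (a point): Centre of the green battery cell (still good, stays where it is); size, mass and axes as the pink one.
- jar: Jar, fixed to the bench: grey foot 124 mm wide; clear body 104 mm wide, walls 3 mm, up to 130 mm; orange shoulder; orange neck in the middle, 37 mm outer, 26 mm inner diameter, up to 166 mm. A low dome on the inner floor makes cells fall over. A dark 12 mm post on its +x side, 45 mm from the neck's axis, bears the cover. Origin: underside centre, on the neck's axis; z up. Yaw within 0.4 rad.
- neck_mouth (a point): Centre of the neck's mouth, at the height of its rim, 166 mm above the bench. Axes as the jar's.
- cover (a joint): Angle of the swing cover about its upright pivot, rad: 0 = fully shut (at a stop, disc centred on the neck); grows anticlockwise seen from above to 2.6 (swung aside over the jar's -y side and on beyond the post). Light friction, about 0.5 N at the knob; it stays where it is left.
- cover_knob (a point): Middle of the cover's upright round black knob, 14 mm in diameter, 36 mm tall (171.5 to 207.5 mm above the bench). It stands on the centre of the cover's steel disc (40 mm wide, 4 mm thick, underside 1.5 mm above the neck's rim), 45 mm from the pivot axis; shut, it is right above the neck.
- cover_pivot (a point): Point on the cover's upright pivot axis, at the height of the knob's middle; the pivot's head here is low, its top 175.5 mm above the bench.
- tape_center (a point): Centre of a loose roll of black tape lying flat, 74 mm in diameter, 19 mm high; a bystander.
- spool_center (a point): Centre of a loose blue and white solder spool standing on end, 52 mm in diameter, 41 mm high; a bystander.

How it is judged (in metres and radians):
On the way, in this order (a step that is already met when the one before it is completed fails the run):
1. one of the two spent cells lies inside the jar's body, below the neck (((horizontal distance between cell_pink_center and neck_mouth below 0.05 m and height (world z) of cell_pink_center below 0.095 m) or (horizontal distance between cell_teal_center and neck_mouth below 0.05 m and height (world z) of cell_teal_center below 0.095 m))), for 0.2 s.
2. both spent cells lie inside the jar's body, below the neck (horizontal distance between each of cell_pink_center, cell_teal_center and neck_mouth below 0.05 m and height (world z) of each of cell_pink_center, cell_teal_center below 0.095 m), for 0.2 s.
At the end, for the whole second after the job is handed in: The pink and the teal cell are inside the jar's body (centre within 50 mm of the neck's axis and less than 95 mm above the bench), the cover is shut to within 0.12 rad, and the green cell is still in its pocket (centre within 12 mm of where it stood) (all of step 2 and value of joint cover below 0.12 rad and distance of cell_green_center from where it was at the start of the episode below 0.012 m); the robot touches nothing.
It fails at once if the green cell is lifted or knocked out of its place (moved more than 20 mm) (distance of cell_green_center from where it was at the start of the episode above 0.02 m).
It fails at once if the tape or the spool is pushed away (moved more than 30 mm) (distance of any of tape_center, spool_center from where it was at the start of the episode above 0.03 m).
It also fails if it takes over 64 s, if anything falls off the work surface, if the arm or the gripper's body presses on something with over 40 N, if the wrist force passes 120 N, or if a joint passes its speed limit or range.

ROBOT

A 6-joint arm with a two-finger parallel gripper is mounted at the origin on the work surface; the furniture and walls round the work are solid. World frame = base frame: x ahead of the robot, y to its left, z up, the work surface at z = 0. Lengths are in mm, angles in rad, forces in N, time in s.
With the tool pointing down it reaches from about 350 to 875 mm from the base axis. Payload 4.2 kg.
Tool frame: the origin (TCP) lies midway between the tips of the shut fingers; the grasp point (between the pads) lies 19 mm behind it; z points along the fingers, y is the line along which they close (so a half turn about z gives the same grasp; the last joint's range is limited). The gripper opens to 85 mm and grips with 20 to 120 N. Pads are 22 mm wide; open, the fingers measure 114 mm over their backs; the gripper's body (76 mm by 85 mm) begins 54 mm behind the grasp point. The pads swing forward as they close: fully open they stand 13 mm farther back than shut.
Start: joints at [-0.967, 0.385, 0.008, 0, -1.194, -0.259], TCP at [211.27, -588.187, 231.312] pointing down, gripper open.
Joint ranges: [-3.14, 3.14], [-1.21, 2.06], [-1.07, 1.41], [-3.16, 2.05], [-2.99, -0.16], [-3.1, 3.1]. Speed limits (rad/s): [2.79, 2.79, 3.14, 3.14, 3.14, 3.14].

INTERFACE

Orientations are given as a unit quaternion [x, y, z, w].
In Python, from bench import arm, eyes, nets gives the robot as it stands.
- The arm moves only by the tool apply_moves, never from a script. Its arguments are lists of equal length, an entry for each row: "delta_rot": the turn, a rotation vector about the tool's x, y, z as a fraction of full scale, a list of three; "xyz": the shift along the tool's x, y, z as a fraction of full scale, a list of three; "hand": the gripper command: -1 is fully open, 1 is shut, values between are in proportion. In form: {"delta_rot": [[ax, ay, az], ...], "xyz": [[dx, dy, dz], ...], "hand": [hand, ...]}. A call has 1 to 20 rows; each row shifts and turns the commanded pose from where the row before left it, along the tool's axes as they then stand; what a row does not reach is not made up. Full scale, the value 1, is 0.025 m for a shift and 6 degrees for a turn. A row lasts 1/12 s, in which the tool goes at most 41.7 mm and 7.16 degrees, less where a joint would pass 70% of its speed; a pose out of reach is approached as far as the arm can. A call with a number of a shift or a turn outside -1 to 1 is refused whole. A call with a gripper value outside its range is refused whole. The fingers move at their own pace and stop on an object; the grip force is fixed at half the most. Time passes only in rows, so rows that do not move let the fingers close. It gives the time, the measured TCP pose, the force, the opening and the grip force at its end, in the units of the state.
- arm.read_state(): the state, without advancing time (a new reading comes with each control period).
- eyes.get_image(name): name is "side" or "top"; returns a dict with "frame" (384x512x3 uint8, red, green, blue), "range_z" (384x512 float32, mm along the optical axis (not along the pixel's ray), 0 where there is no reading), "camera_matrix" (3x3 intrinsics, pixels), "dist" ([k1, k2, p1, p2, k3] as OpenCV has them; the pictures are not rectified), "R" (3x3) and "t" (3): a world point X has camera coordinates R X + t. Camera axes: x right, y down, z forward; pixel columns grow to the right and rows downward; lengths in mm; the calibration is good to about 2 mm. A picture is of the moment at which its call begins.
- arm.job_done(): hands the job in; it is judged then, once.
Trained networks look in a picture, given as the dict that the camera call returned (one of the last four; its "shot" number tells which), for a name from the list of things; names that differ only in an ending like _2 or _b are one class to them, and where a whole thing is asked for, a point or a joint stands for the part that bears it (a point fixed in the world has none). Each returns a list of dicts, best first, with "score" (0 to 1); they miss things now and then, are a little off and sometimes report something else, mostly with a low value. They report only what shows in the picture. A call takes as long as a camera call.
- nets.look_for(name, picture): "bbox" ([left, top, right, bottom] in pixels, round what is visible of it).
- nets.masks_of(name, picture): "region" (384x512 bool, what is visible of it) and "bbox" ([left, top, right, bottom] in pixels, round what is visible of it).
The state is a dict: "clock": time; "joints": joint angles; "joint_vel": joint speeds; "joint_efforts": joint torques, N m; "position": TCP position; "ee_rot": TCP orientation; "contact_force": force on the tool from outside, world axes, zero at the start; "wrist_torque": the same for the moment, N m; "gripper_width": finger opening in mm; "grasp_force": force on a finger pad.
Only numpy, scipy, OpenCV 4.12 (cv2) and the standard library are available. Lean on these libraries where they do the work, as an engineer would, in place of code of your own. Each camera call takes 0.05 s, during which the arm holds its last target. There are 200 camera calls.

## Working session

There is one attempt and no reset: what is moved stays moved. The work goes in short steps, Python scripts to look and compute and a tool call to move; the robot and the scene stay as the last step left them, time stands still between calls to the robot, and variables do not carry over. Pictures are saved under pics/ and viewed, at most 10 in all, crops included, and the job is handed in when it is done.

Besides the shell and the picture viewer there is one more tool, called after "Call:" as name(argument=value, ...) on one line, values as JSON. apply_moves: Moves the arm, as the interface text tells. Its arguments: {"type":"object","properties":{"delta_rot":{"type":"array"},"xyz":{"type":"array"},"hand":{"type":"array"}},"required":["delta_rot","xyz","hand"]}

```bash
ls; mkdir -p pics; cat > h.py <<'E'
import numpy as np, cv2
from bench import arm, eyes, nets
def pts(p, mask):
    v,u=np.nonzero(mask&(p["range_z"]>0)); z=p["range_z"][v,u]
    n=cv2.undistortPoints(np.stack([u,v],1).astype(np.float32)[:,None],np.array(p["camera_matrix"],float),np.array(p["dist"],float))[:,0]
    c=np.c_[n*z[:,None],z]
    return (c-np.array(p["t"]).ravel())@np.array(p["R"])
E
cat > a.py <<'E'
from h import *
print(arm.read_state())
for cam in("side","top"):
    p=eyes.get_image(cam); cv2.imwrite(f"pics/{cam}0.png",p["frame"][:,:,::-1])
    print(cam,"cam at",-np.array(p["R"]).T@np.array(p["t"]).ravel())
    for n in["stand","cell_pink_center","cell_teal_center","cell_green_center","jar","cover","cover_knob","tape_center","spool_center"]:
        r=nets.masks_of(n,p)[:2]
        for d in r:
            P=pts(p,d["region"])
            if len(P)<5: print(n,d["score"],"few");continue
            top=P[P[:,2]>np.percentile(P[:,2],95)-4]
            print(n,round(d["score"],2),[int(x) for x in d["bbox"]],"med",np.median(P,0).round(1),"lo",np.percentile(P,3,0).round(),"hi",np.percentile(P,97,0).round(),"top",top.mean(0).round(1))
E
python3 a.py
```

```text
pics
{'clock': 0.0, 'joints': array([-9.67392949e-01,  3.85577685e-01,  6.61206844e-03, -4.91702000e-04,
       -1.19404048e+00, -2.58622109e-01]), 'joint_vel': array([-1.27265407e-03,  7.60489444e-05, -1.31699831e-03, -1.29295930e-03,
        1.21831782e-03, -3.49734137e-04]), 'joint_efforts': array([ 9.40883037e-04, -3.92291164e+01,  1.88401204e+01,  4.18608829e+00,
       -4.60789364e-03,  1.29660225e-05]), 'position': array([ 211.06639627, -587.64467358,  230.20455724]), 'ee_rot': array([-1.71448568e-01,  9.85192426e-01,  1.09930210e-03, -2.54001145e-04]), 'contact_force': array([-0.47959756, -0.03454641, -1.15866648]), 'wrist_torque': array([-0.02409927,  0.05672537, -0.02903746]), 'grasp_force': 0.0, 'gripper_width': 85.47735882234713}
side cam at [ 673.00815166  384.22723761 1119.85015014]
stand 0.84 [252, 194, 287, 254] med [457.   -1.7  22.9] lo [421. -92.  10.] hi [483.  64.  27.] top [453.   -9.4  24.2]
cell_pink_center 0.62 [272, 229, 279, 241] med [457.9  39.9  58.3] lo [450.  29.  20.] hi [465.  44.  71.] top [455.4  35.2  68.5]
cell_teal_center 0.45 [257, 193, 267, 210
[... 1823 characters left out ...]
 -70.  71.] top [440.  -79.6  69.3]
cover 0.65 [332, 157, 350, 183] med [ 563.8 -278.9  172. ] lo [ 531. -305.    4.] hi [ 587. -258.  208.] top [ 569.7 -284.7  207.5]
cover 0.42 [308, 155, 359, 225] med [ 493.3 -267.5  130. ] lo [ 437. -319.    3.] hi [ 577. -221.  175.] top [ 560.4 -278.4  176.8]
cover_knob 0.6 [334, 159, 349, 181] med [ 563.5 -277.7  172.1] lo [ 529. -299.  166.] hi [ 587. -257.  208.] top [ 569.7 -284.7  207.5]
tape_center 0.69 [137, 217, 168, 239] med [412.1 235.9  18.1] lo [380. 204.   8.] hi [444. 268.  22.] top [410.6 236.9  19.2]
spool_center 0.64 [373, 203, 394, 228] med [ 450.2 -424.2   40.7] lo [ 428. -451.    3.] hi [ 470. -405.   45.] top [ 449.  -426.5   42.1]
```

```bash
cat > b.py <<'E'
from h import *
out=[]
for cam,(l,t,r,b) in(("side",(170,100,298,260)),("top",(210,140,400,240))):
    f=cv2.imread(f"pics/{cam}0.png"); c=f[t:b,l:r]; out.append(cv2.resize(c,(480,600) if cam=="side" else (800,421),interpolation=cv2.INTER_CUBIC))
    cv2.imwrite(f"pics/{cam}0c.png",out[-1])
cv2.imwrite("pics/both.png",np.hstack([cv2.resize(cv2.imread(f"pics/{c}0.png"),(400,300)) for c in("side","top")]))
E
python3 b.py
```

```text
(no output)
```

View pics/side0c.png

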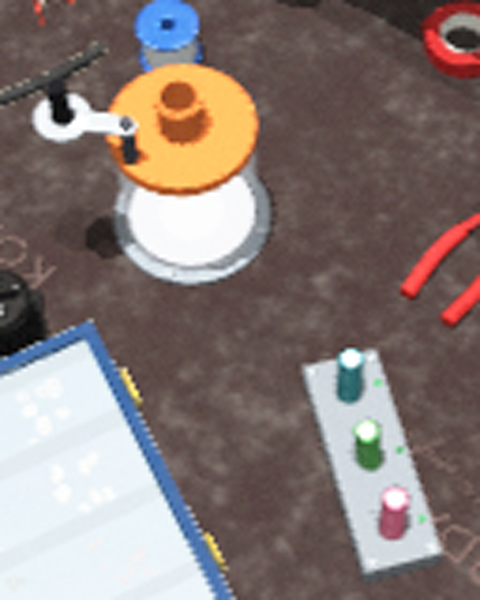

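View pics/top0.png

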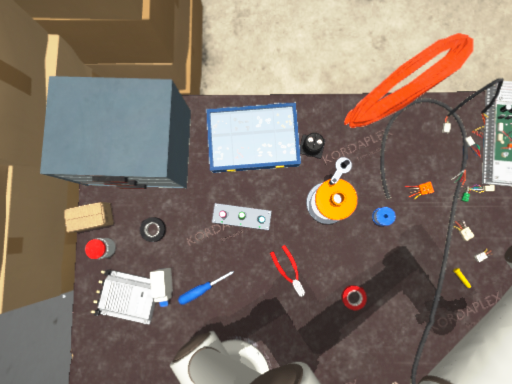

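The side view shows the stand (crop ~370,460) with teal, green and pink cells from far to near, and the jar with its open neck at crop (180,105). The cover is swung aside, with its knob at crop (62,105) and the pivot at (127,125). In the top view the stand is at (242,217), the neck at (337,198) and the knob at (343,162). Next I'll fit the geometry in both cameras.

```bash
cat > c.py <<'E'
from h import *
def circ(P):
    A=np.c_[2*P[:,:2],np.ones(len(P))]; s=np.linalg.lstsq(A,(P[:,:2]**2).sum(1),rcond=None)[0]
    return s[:2].round(1),round(float(np.sqrt(s[2]+s[:2]@s[:2])),1)
def measure(cam):
    p=eyes.get_image(cam); hsv=cv2.cvtColor(p["frame"],cv2.COLOR_RGB2HSV)
    P=pts(p,np.ones((384,512),bool)); V,U=np.nonzero(p["range_z"]>0); H=hsv[V,U].astype(int)
    box=lambda x0,x1,y0,y1:(P[:,0]>x0)&(P[:,0]<x1)&(P[:,1]>y0)&(P[:,1]<y1)
    jar=box(420,600,-340,-200)
    o=jar&(H[:,0]>8)&(H[:,0]<22)&(H[:,1]>150)
    sh=P[o&(abs(P[:,2]-131)<6)]; h=cv2.convexHull(sh[:,:2].astype(np.float32))[:,0]
    print(cam,"shoulder hull circle",cv2.minEnclosingCircle(h),circ(h),np.median(sh[:,2]))
    nk=P[o&(abs(P[:,2]-166)<5)]; h=cv2.convexHull(nk[:,:2].astype(np.float32))[:,0]
    print(" neck",len(nk),circ(nk),circ(h),cv2.minEnclosingCircle(h),np.median(nk[:,2]))
    hi=P[jar&(P[:,2]>195)]; print(" knobtop",len(hi),hi.mean(0).round(1))
    d=P[jar&~o&(abs(P[:,2]-172)<8)]
    print(" cover bbox",d.min(0).round(),d.max(0).round())
    s=P[box(380,520,-130,100)&(abs(P[:,2]-24)<5)&(H[:,1]<60)&(H[:,2]>90)]
    print(" stand",cv2.minAreaRect(s[:,:2].astype(np.float32)),np.median(s[:,2]))
    c=P[box(400,500,-120,80)&(P[:,2]>62)]
    for a,b in((-110,-52),(-50,4),(5,70)):
        q=c[(c[:,1]>a)&(c[:,1]<b)]; print("  cell",len(q),q.mean(0).round(1))
    return p,P,H
if __name__=="__main__":
    for cam in("side","top"):
        p,P,H=measure(cam)
        b=P[(P[:,0]>500)&(P[:,0]<680)&(P[:,1]>-80)&(P[:,1]<150)]; print(" box z",np.percentile(b[:,2],[50,90,99]))
E
python3 c.py
```

```text
side shoulder hull circle ((489.6021728515625, -269.3309631347656), 55.124351501464844) (array([ 490.2, -269.4]), 54.0) 128.83412451504893
 neck 72 (array([ 490. , -269.6]), 15.6) (array([ 489.9, -270.1]), 18.3) ((489.7149963378906, -270.1429748535156), 19.029462814331055) 164.28961909492983
 knobtop 31 [ 571.6 -280.   204.1]
 cover bbox [ 526. -302.  164.] [ 591. -249.  180.]
 stand ((449.02447509765625, -19.2938232421875), (168.39715576171875, 57.008216857910156), 82.20765686035156) 23.078514013923314
  cell 36 [440.4 -75.8  66.7]
  cell 41 [452.4 -20.1  66.7]
  cell 42 [455.9  33.6  67.3]
 box z [ 42.86373525  49.6402909  225.04587096]
top shoulder hull circle ((488.9688415527344, -273.2908020019531), 53.770301818847656) (array([ 488.9, -273.3]), 53.3) 130.0193207681882
 neck 79 (array([ 488.8, -272.6]), 15.6) (array([ 488.9, -273.2]), 17.5) ((488.96209716796875, -273.3702392578125), 18.267858505249023) 165.31977252141996
 knobtop 34 [ 569.3 -284.1  206. ]
 cover bbox [ 472. -305.  165.] [ 590. -254.  179.]
 stand ((448.49432373046875, -22.231407165527344), (165.37966918945312, 55.98183059692383), 82.13935089111328) 23.907593821019407
  cell 35 [439.2 -80.   68.1]
  cell 32 [451.  -25.1  67.4]
  cell 35 [454.1  28.3  68. ]
 box z [ 38.91097327 169.54511579 225.61740241]
```

```bash
python3 - <<'E'
import cv2
f=cv2.imread("pics/top0.png");cv2.imwrite("pics/t1.png",cv2.resize(f[140:240,300:400],(600,600),interpolation=cv2.INTER_CUBIC))
E
```

```text
(no output)
```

View pics/t1.png

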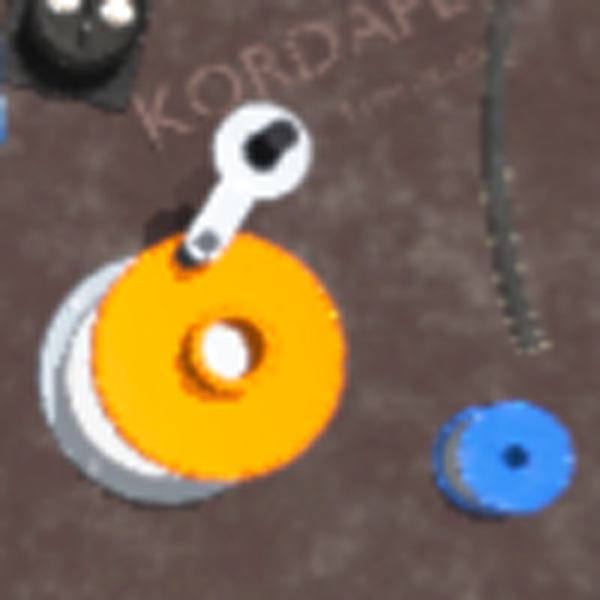

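The neck is at about (489.4, -271.6), the pivot at about (532, -258) and the cover at about 2.28 rad. The pink cell is at about (456, 32.5) and the teal one at about (440.5, -76.5).

Call:
apply_moves(delta_rot=[[0,0,-0.94],[0,0,-0.94],[0,0,-0.94],[0,0,-0.94],[0,0,-0.94],[0,0,-0.94],[0,0,-0.94],[0,0,-0.94],[0,0,-0.94],[0,0,-0.94],[0,0,-0.94],[0,0,0],[0,0,0],[0,0,0],[0,0,0],[0,0,0],[0,0,0]], xyz=[[0,0,0],[0,0,0],[0,0,0],[0,0,0],[0,0,0],[0,0,0],[0,0,0],[0,0,0],[0,0,0],[0,0,0],[0,0,0],[-1,-0.24,0],[-1,-0.24,0],[-1,-0.24,0],[-1,-0.24,0],[-1,-0.24,0],[-1,-0.24,0]], hand=[-1,-1,-1,-1,-1,-1,-1,-1,-1,-1,-1,-1,-1,-1,-1,-1,-1])

```text
clock: 2.52
position: [268.6, -443.8, 231.4]
ee_rot: [-0.655, 0.756, -0.0, -0.0]
contact_force: [0.7, 0.7, -0.2]
gripper_width: 85.4
grasp_force: 0.0
```

```bash
cat > g.py <<'E'
import sys,numpy as np
from bench import arm
from scipy.spatial.transform import Rotation as R
s=arm.read_state(); r=R.from_quat(s["ee_rot"]); M=r.as_matrix()
print(round(s["clock"],2),"pos",s["position"].round(1),"yaw_y",round(np.degrees(np.arctan2(M[1,1],M[0,1])),1),"tilt z",M[:,2].round(3),"F",s["contact_force"].round(1),"w",round(s["gripper_width"],1),"gf",round(float(s["grasp_force"]),1),"j6",s["joints"][5].round(2))
if len(sys.argv)>3:
    d=np.array(list(map(float,sys.argv[1:4])))-s["position"]; t=M.T@d/25; print("tool units total",t.round(2),"rows",np.ceil(abs(t).max()))
    phi=float(sys.argv[4]) if len(sys.argv)>4 else 172
    W=np.c_[[-np.sin(np.radians(phi)),np.cos(np.radians(phi)),0],[np.cos(np.radians(phi)),np.sin(np.radians(phi)),0],[0,0,-1]]
    print("rot units",(np.degrees((r.inv()*R.from_matrix(W)).as_rotvec())/6).round(2))
E
python3 g.py 456 32.5 120
```

```text
2.52 pos [ 268.6 -443.8  231.4] yaw_y 171.8 tilt z [ 0. -0. -1.] F [ 0.7  0.7 -0.2] w 85.4 gf 0.0 j6 0.57
tool units total [-19.93  -4.7    4.45] rows 20.0
rot units [-0.   -0.   -0.04]
```

Call:
apply_moves(delta_rot=[[0,0,0],[0,0,0],[0,0,0],[0,0,0],[0,0,0],[0,0,0],[0,0,0],[0,0,0],[0,0,0],[0,0,0],[0,0,0],[0,0,0],[0,0,0],[0,0,0],[0,0,0],[0,0,0],[0,0,0],[0,0,0],[0,0,0],[0,0,0]], xyz=[[-1,-0.235,0.2],[-1,-0.235,0.2],[-1,-0.235,0.2],[-1,-0.235,0.2],[-1,-0.235,0.2],[-1,-0.235,0.2],[-1,-0.235,0.2],[-1,-0.235,0.2],[-1,-0.235,0.2],[-1,-0.235,0.2],[-1,-0.235,0.2],[-1,-0.235,0.2],[-1,-0.235,0.2],[-1,-0.235,0.2],[-1,-0.235,0.2],[-1,-0.235,0.2],[-1,-0.235,0.2],[-1,-0.235,0.2],[-1,-0.235,0.2],[-0.93,-0.235,0.2]], hand=[-1,-1,-1,-1,-1,-1,-1,-1,-1,-1,-1,-1,-1,-1,-1,-1,-1,-1,-1,-1])

```text
clock: 4.18
position: [456.3, 33.0, 131.4]
ee_rot: [-0.655, 0.756, -0.0, 0.0]
contact_force: [0.1, 0.6, 0.4]
gripper_width: 85.7
grasp_force: 0.0
```

```bash
cat > d.py <<'E'
from h import *
p=eyes.get_image("side"); f=p["frame"][:,:,::-1]
cv2.imwrite("pics/s1.png",cv2.resize(f[150:290,200:330],(557,600),interpolation=cv2.INTER_CUBIC))
E
python3 d.py; python3 g.py 456 32.5 38
```

```text
4.23 pos [458.3  35.5 130.8] yaw_y 172.0 tilt z [ 0.002  0.001 -1.   ] F [2.1 2.5 0. ] w 85.4 gf 0.0 j6 -0.57
tool units total [0.14 0.08 3.71] rows 4.0
rot units [-0.02  0.01 -0.  ]
```

View pics/s1.png

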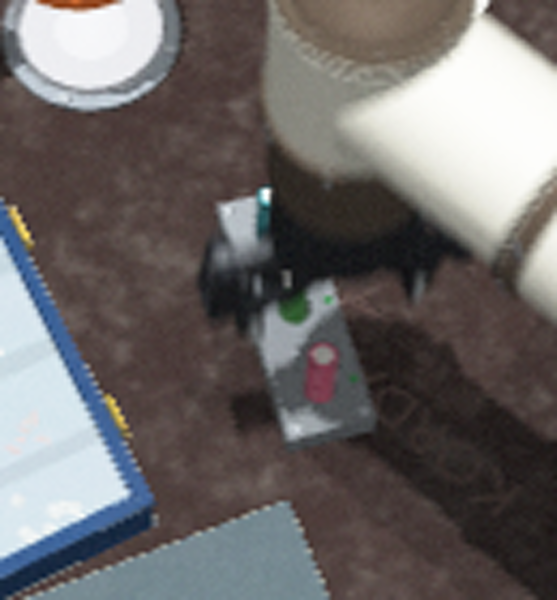

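The picture shows the gripper over the stand, with the fingers at crop (235,285) and (415,285) and the pink cell at (320,370), which fits once parallax is allowed for. I'll check the fingertips by depth before going down.

```bash
cat > e.py <<'E'
from h import *
for cam in("side","top"):
    p=eyes.get_image(cam); P=pts(p,np.ones((384,512),bool))
    b=P[(abs(P[:,0]-456)<75)&(abs(P[:,1]-33)<60)]
    q=b[(b[:,2]>136)&(b[:,2]<175)]
    R=np.array([[-.139,-.990],[-.990,.139]])
    t=(q[:,:2]-arm.read_state()["position"][:2])@R.T   # tool x,y
    for s in(-1,1):
        k=(t[:,1]*s>15)
        if k.sum()>3: print(cam,s,k.sum(),"tool x",np.percentile(t[k,0],[3,50,97]).round(1),"y",np.percentile(t[k,1],[3,50,97]).round(1),"z",np.percentile(q[k,2],[3,97]).round())
    c=b[(b[:,2]>60)&(b[:,2]<76)]; print(cam,"cell",len(c),c.mean(0).round(1) if len(c) else "")
E
python3 e.py; python3 g.py 456 32.5 38
```

```text
side -1 26 tool x [-15.6 -12.2  -7.8] y [-56.5 -49.7 -44.4] z [150. 173.]
side 1 29 tool x [-14.7 -12.3  -2.8] y [42.1 43.7 54.4] z [143. 172.]
side cell 42 [455.5  30.7  66.5]
top cell 23 [451.  -23.   67.9]
4.33 pos [456.1  32.7 131. ] yaw_y 171.9 tilt z [-0. -0. -1.] F [-0.2 -0.5 -0.8] w 85.4 gf 0.0 j6 -0.57
tool units total [0.01 0.   3.72] rows 4.0
rot units [ 0.   -0.   -0.01]
```

Call:
apply_moves(delta_rot=[[0,0,0],[0,0,0],[0,0,0],[0,0,0],[0,0,0],[0,0,0],[0,0,0],[0,0,0],[0,0,0],[0,0,0],[0,0,0],[0,0,0],[0,0,0],[0,0,0]], xyz=[[0,0,0.8],[0,0,0.8],[0,0,0.8],[0,0,0.7],[0,0,0.4],[0,0,0.2],[0,0,0],[0,0,0],[0,0,0],[0,0,0],[0,0,0],[0,0,0],[0,0,0],[0,0,0]], hand=[-1,-1,-1,-1,-1,-1,0.3,0.6,1,1,1,1,1,1])

```text
clock: 5.5
position: [456.2, 31.7, 39.6]
ee_rot: [-0.655, 0.756, -0.0, 0.001]
contact_force: [-0.9, -0.6, 5.9]
gripper_width: 17.0
grasp_force: 58.6
```

```bash
python3 g.py 489.7 -271 250
```

```text
5.5 pos [456.2  31.7  39.6] yaw_y 171.8 tilt z [ 0.001  0.    -1.   ] F [-0.9 -0.6  5.9] w 17.0 gf 58.6 j6 -0.57
tool units total [11.79 -3.06 -8.42] rows 12.0
rot units [-0.01  0.   -0.03]
```

Call:
apply_moves(delta_rot=[[0,0,0],[0,0,0],[0,0,0],[0,0,0],[0,0,0],[0,0,0],[0,0,0],[0,0,0],[0,0,0],[0,0,0],[0,0,0],[0,0,0],[0,0,0],[0,0,0],[0,0,0],[0,0,0],[0,0,0],[0,0,0],[0,0,0],[0,0,0]], xyz=[[0,0,-0.5],[0,0,-0.8],[0,0,-0.9],[0,0,-0.9],[0.5,-0.12,-0.9],[0.9,-0.23,-0.9],[0.9,-0.23,-0.9],[0.9,-0.23,-0.9],[0.9,-0.23,-0.6],[0.9,-0.23,-0.5],[0.9,-0.23,0],[0.9,-0.23,0],[0.9,-0.23,0],[0.9,-0.23,0],[0.9,-0.23,0],[0.9,-0.23,0],[0.9,-0.25,0],[0.5,-0.16,0],[0,0,0],[0,0,0]], hand=[1,1,1,1,1,1,1,1,1,1,1,1,1,1,1,1,1,1,1,1])

```text
clock: 7.17
position: [489.0, -271.4, 233.1]
ee_rot: [-0.654, 0.756, 0.001, -0.0]
contact_force: [-0.3, -0.8, -1.0]
gripper_width: 16.7
grasp_force: 59.0
```

```bash
cat > f.py <<'E'
from h import *
import sys
from c import circ
pos=arm.read_state()["position"]
for cam in("side","top"):
    p=eyes.get_image(cam); hsv=cv2.cvtColor(p["frame"],cv2.COLOR_RGB2HSV)
    P=pts(p,np.ones((384,512),bool)); V,U=np.nonzero(p["range_z"]>0); H=hsv[V,U].astype(int)
    b=(abs(P[:,0]-490)<90)&(abs(P[:,1]+270)<80)
    lo,hi=(150,180) if sys.argv[1]=="pink" else (80,105)
    k=P[b&(H[:,0]>lo)&(H[:,0]<hi)&(H[:,1]>70)&(P[:,2]>180)]
    print(cam,"cell",len(k),k.mean(0).round(1) if len(k) else "",np.percentile(k,[3,97],axis=0).round(1).tolist() if len(k) else "")
    o=b&(H[:,0]>8)&(H[:,0]<22)&(H[:,1]>150)
    for z,tol in((130,6),(166,5)):
        q=P[o&(abs(P[:,2]-z)<tol)]
        if len(q)>10: print("  orange z",z,len(q),circ(cv2.convexHull(q[:,:2].astype(np.float32))[:,0]))
    f=p["frame"][:,:,::-1]; l,t=(150,80) if cam=="side" else (280,130)
    cv2.imwrite(f"pics/{cam}_{sys.argv[2]}.png",cv2.resize(f[t:t+120,l:l+120],(600,600),interpolation=cv2.INTER_CUBIC))
E
python3 f.py pink a;python3 g.py 489.7 -271 250
```

```text
side cell 15 [ 498.3 -260.8  202.4] [[487.4, -270.5, 190.0], [542.0, -257.6, 208.2]]
  orange z 130 756 (array([ 490.4, -269.3]), 53.6)
  orange z 166 66 (array([ 502.6, -273.5]), 27.4)
top cell 27 [ 486.9 -259.1  239.6] [[476.3, -263.7, 206.4], [494.1, -235.0, 369.8]]
  orange z 130 559 (array([ 481.3, -262.9]), 43.9)
  orange z 166 35 (array([ 488.1, -272.1]), 16.6)
7.27 pos [ 489.1 -270.5  233.6] yaw_y 171.8 tilt z [-0.     0.001 -1.   ] F [-0.6  0.9 -0.7] w 16.5 gf 59.0 j6 0.07
tool units total [ 0.01 -0.03 -0.65] rows 1.0
rot units [ 0.    0.   -0.03]
```

View pics/side_a.png

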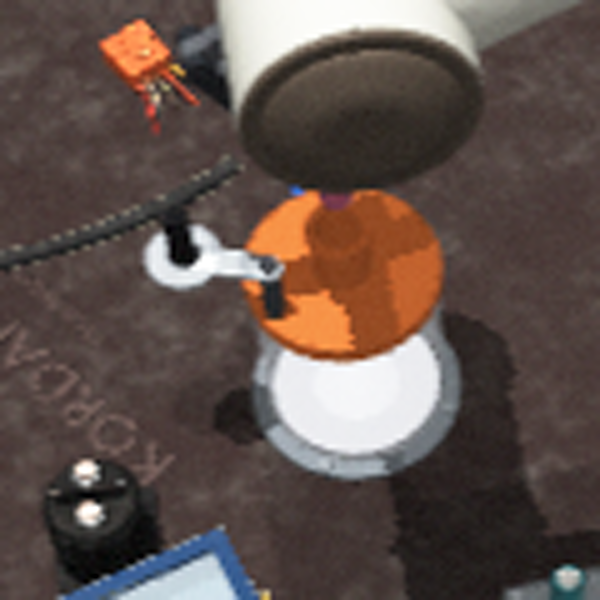

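The side view shows the pink cell's lower end at crop (337,198), just above the neck at (340,225). It is lined up, so I'll lower it gently.

Call:
apply_moves(delta_rot=[[0,0,0],[0,0,0],[0,0,0],[0,0,0],[0,0,0],[0,0,0],[0,0,0]], xyz=[[0,0,0.4],[0,0,0.4],[0,0,0.3],[0,0,0.2],[0,0,0.1],[0,0,0.1],[0,0,0]], hand=[1,1,1,1,1,1,1])

```text
clock: 7.85
position: [489.1, -271.2, 195.7]
ee_rot: [-0.655, 0.756, 0.001, -0.0]
contact_force: [-0.1, -0.1, -0.1]
gripper_width: 16.6
grasp_force: 59.0
```

```bash
python3 g.py 489.7 -271 184
```

```text
7.85 pos [ 489.1 -271.2  195.7] yaw_y 171.8 tilt z [-0.001  0.    -1.   ] F [-0.1 -0.1 -0.1] w 16.6 gf 59.0 j6 0.07
tool units total [-0.01 -0.02  0.47] rows 1.0
rot units [ 0.01  0.   -0.03]
```

Call:
apply_moves(delta_rot=[[0,0,0],[0,0,0],[0,0,0],[0,0,0],[0,0,0],[0,0,0],[0,0,0],[0,0,0]], xyz=[[0,0,0.2],[0,0,0.2],[0,0,0.07],[0,0,0],[0,0,0],[0,0,0],[0,0,0],[0,0,0]], hand=[1,1,1,1,0.1,0.1,0.1,0.1])

```text
clock: 8.52
position: [489.5, -271.4, 184.9]
ee_rot: [-0.655, 0.756, -0.0, 0.0]
contact_force: [-0.1, -0.8, -0.0]
gripper_width: 38.5
grasp_force: 0.0
```

Call:
apply_moves(delta_rot=[[0,0,0],[0,0,0],[0,0,0],[0,0,0],[0,0,0],[0,0,0],[0,0,0],[0,0,0],[0,0,0],[0,0,0],[0,0,0],[0,0,0]], xyz=[[0,0,-0.6],[0,0,-1],[0,0,-0.6],[-0.9,0,0],[-0.9,0.2,0],[-0.9,0.25,0],[-0.9,0.25,0],[-0.9,0.3,0],[-0.9,0.3,0],[-0.9,0.3,0],[-0.8,0.3,0],[0,0,0]], hand=[0.1,0.1,0.1,0.1,-0.3,-1,-1,-1,-1,-1,-1,-1])

```text
clock: 9.52
position: [467.0, -86.6, 240.1]
ee_rot: [-0.656, 0.755, -0.0, 0.001]
contact_force: [-0.5, 0.2, -0.1]
gripper_width: 85.6
grasp_force: 0.0
```

```bash
python3 f.py pink b; python3 g.py 441 -76.5 40
```

```text
side cell 0  
  orange z 130 629 (array([ 491.4, -272.2]), 52.6)
  orange z 166 75 (array([ 498.8, -266.6]), 23.9)
top cell 0  
  orange z 130 1136 (array([ 489. , -273.2]), 53.3)
  orange z 166 86 (array([ 488.8, -273.1]), 17.6)
9.62 pos [467.7 -88.4 240. ] yaw_y 171.9 tilt z [ 0.001 -0.    -1.   ] F [ 0.5 -0.9 -0.8] w 85.5 gf 0.0 j6 -0.3
tool units total [-0.32  1.13  8.  ] rows 9.0
rot units [-0.01  0.   -0.02]
```

View pics/side_b.png

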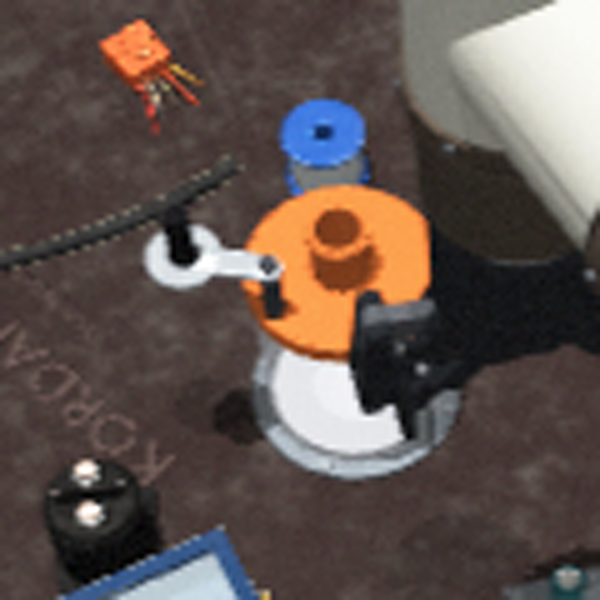

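The neck at crop (338,225) is empty and the pink cell isn't on the shoulder or outside, so it dropped in. Next I'll grasp the teal cell.

Call:
apply_moves(delta_rot=[[0,0,0],[0,0,0],[0,0,0],[0,0,0],[0,0,0],[0,0,0],[0,0,0],[0,0,0],[0,0,0],[0,0,0],[0,0,0],[0,0,0],[0,0,0],[0,0,0],[0,0,0],[0,0,0],[0,0,0],[0,0,0],[0,0,0],[0,0,0]], xyz=[[-0.16,0.5,0.8],[-0.16,0.63,0.9],[0,0,0.9],[0,0,0.9],[0,0,0.8],[0,0,0.8],[0,0,0.8],[0,0,0.8],[0,0,0.7],[0,0,0.4],[0,0,0.2],[0,0,0],[0,0,0],[0,0,0],[0,0,0],[0,0,0],[0,0,0],[0,0,0],[0,0,0],[0,0,0]], hand=[-1,-1,-1,-1,-1,-1,-1,-1,-1,-1,-1,-1,0.3,0.6,1,1,1,1,1,1])

```text
clock: 11.28
position: [441.3, -76.9, 40.2]
ee_rot: [-0.655, 0.756, -0.0, 0.0]
contact_force: [-1.1, -0.1, 6.3]
gripper_width: 16.6
grasp_force: 58.6
```

```bash
python3 g.py 489.5 -271 233
```

```text
11.28 pos [441.3 -76.9  40.2] yaw_y 171.8 tilt z [ 0.001 -0.    -1.   ] F [-1.1 -0.1  6.3] w 16.6 gf 58.6 j6 -0.34
tool units total [ 7.41 -3.02 -7.71] rows 8.0
rot units [-0.01  0.   -0.03]
```

Call:
apply_moves(delta_rot=[[0,0,0],[0,0,0],[0,0,0],[0,0,0],[0,0,0],[0,0,0],[0,0,0],[0,0,0],[0,0,0],[0,0,0],[0,0,0],[0,0,0],[0,0,0],[0,0,0],[0,0,0],[0,0,0]], xyz=[[0,0,-0.5],[0,0,-0.8],[0,0,-1],[0,0,-1],[0,0,-1],[0.5,-0.2,-1],[0.9,-0.37,-1],[0.9,-0.37,-1],[0.9,-0.37,-0.41],[0.9,-0.37,0],[0.9,-0.37,0],[0.9,-0.37,0],[0.9,-0.37,0],[0.61,-0.23,0],[0,0,0],[0,0,0]], hand=[1,1,1,1,1,1,1,1,1,1,1,1,1,1,1,1])

```text
clock: 12.62
position: [488.6, -271.4, 231.2]
ee_rot: [-0.654, 0.756, 0.001, -0.0]
contact_force: [-0.3, -0.3, -0.2]
gripper_width: 16.8
grasp_force: 59.0
```

```bash
python3 f.py teal c; python3 g.py 489.5 -271 184
```

```text
side cell 14 [ 498.3 -261.5  201.5] [[487.0, -270.7, 191.5], [543.3, -258.1, 207.7]]
  orange z 130 766 (array([ 490.1, -269.5]), 53.6)
  orange z 166 64 (array([ 502.9, -268. ]), 26.8)
top cell 25 [ 485.2 -258.9  240.7] [[474.6, -264.1, 205.5], [492.4, -235.7, 368.5]]
  orange z 130 549 (array([ 477.6, -261.5]), 40.9)
  orange z 166 34 (array([ 488.4, -270.4]), 15.6)
12.72 pos [ 488.6 -270.4  231.9] yaw_y 171.8 tilt z [-0.001  0.001 -1.   ] F [-0.7 -0.  -0.6] w 16.6 gf 59.0 j6 0.07
tool units total [ 0.02 -0.04  1.91] rows 2.0
rot units [ 0.01  0.01 -0.03]
```

View pics/side_c.png

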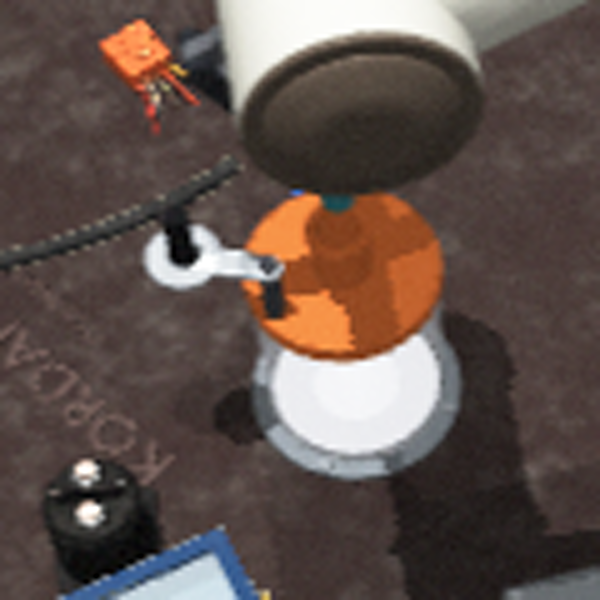

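The view matches the pink one, with the teal tip at crop (338,202) above the neck. I'll lower it the same way.

Call:
apply_moves(delta_rot=[[0,0,0],[0,0,0],[0,0,0],[0,0,0],[0,0,0],[0,0,0],[0,0,0]], xyz=[[0,-0.04,0.4],[0,0,0.4],[0,0,0.3],[0,0,0.2],[0,0,0.1],[0,0,0.05],[0,0,0]], hand=[1,1,1,1,1,1,1])

```text
clock: 13.3
position: [490.0, -271.1, 195.7]
ee_rot: [-0.655, 0.756, 0.0, -0.0]
contact_force: [0.0, -0.3, -0.4]
gripper_width: 16.7
grasp_force: 59.0
```

Call:
apply_moves(delta_rot=[[0,0,0],[0,0,0],[0,0,0],[0,0,0],[0,0,0],[0,0,0],[0,0,0],[0,0,0],[0,0,0],[0,0,0]], xyz=[[0,0,0.2],[0,0,0.2],[0,0,0.07],[0,0,0],[0,0,0],[0,0,0],[0,0,0],[0,0,0],[0,0,-0.6],[0,0,-1]], hand=[1,1,1,1,0.1,0.1,0.1,0.1,0.1,0.1])

```text
clock: 14.13
position: [488.5, -270.6, 222.1]
ee_rot: [-0.655, 0.756, 0.003, -0.002]
contact_force: [-0.3, 0.9, 0.0]
gripper_width: 38.6
grasp_force: 0.0
```

```bash
python3 g.py 571 -282 250 237.8
```

```text
14.13 pos [ 488.5 -270.6  222.1] yaw_y 171.8 tilt z [-0.006  0.002 -1.   ] F [-0.3  0.9  0. ] w 38.6 gf 0.0 j6 0.07
tool units total [-0.02 -3.33 -1.14] rows 4.0
rot units [  0.05   0.05 -11.01]
```

Call:
apply_moves(delta_rot=[[0,0,0],[0,0,0],[0,0,0],[0,0,0],[0,0,-1],[0,0,-1],[0,0,-1],[0,0,-1],[0,0,-1],[0,0,-1],[0,0,-1],[0,0,-1],[0,0,-1],[0,0,-1],[0,0,-1],[0,0,0]], xyz=[[0,-0.6,-0.6],[0,-0.9,-0.54],[0,-0.93,0],[-0.02,-0.9,0],[0,0,0],[0,0,0],[0,0,0],[0,0,0],[0,0,0],[0,0,0],[0,0,0],[0,0,0],[0,0,0],[0,0,0],[0,0,0],[0,0,0]], hand=[0.1,0.1,0.1,0.1,0.1,0.1,0.1,0.1,0.1,0.1,0.1,0.1,0.1,0.1,0.1,0.1])

```text
clock: 15.47
position: [572.6, -282.6, 252.9]
ee_rot: [0.961, -0.277, 0.0, 0.0]
contact_force: [0.4, 0.5, -0.2]
gripper_width: 38.6
grasp_force: 0.0
```

```bash
python3 g.py 571 -282 182 237.8; python3 - <<'E'
from h import *
pos=arm.read_state()["position"]
for cam in("side","top"):
    p=eyes.get_image(cam); P=pts(p,np.ones((384,512),bool))
    d=P[:,:2]-pos[:2]; n=np.hypot(*d.T)<50
    for lo,hi in((165,180),(184,212),(240,290)):
        q=P[n&(P[:,2]>lo)&(P[:,2]<hi)]; print(cam,lo,len(q),q.mean(0).round(1) if len(q) else "")
    f=p["frame"][:,:,::-1]; l,t=(140,60) if cam=="side" else (280,110)
    cv2.imwrite(f"pics/{cam}_d.png",cv2.resize(f[t:t+120,l:l+120],(400,400),interpolation=cv2.INTER_CUBIC))
cv2.imwrite("pics/d.png",np.hstack([cv2.imread(f"pics/{c}_d.png") for c in("side","top")]))
E
```

```text
15.47 pos [ 572.6 -282.6  252.9] yaw_y -122.1 tilt z [ 0. -0. -1.] F [ 0.4  0.5 -0.2] w 38.6 gf 0.0 j6 1.22
tool units total [-0.07  0.01  2.84] rows 3.0
rot units [-0.   -0.    0.02]
side 165 189 [ 562.6 -273.6  170.4]
side 184 46 [ 571.7 -279.4  199.6]
side 240 0 
top 165 230 [ 559.6 -277.6  172.2]
top 184 42 [ 568.8 -283.7  202.2]
top 240 48 [ 564.7 -278.   271. ]
```

View pics/d.png

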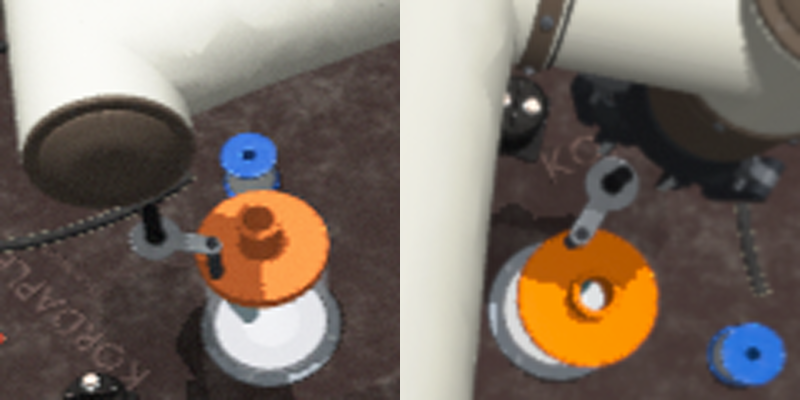

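The neck is empty and some teal shows inside the jar at left crop (245,310), so both cells are in. The fingers straddle the knob, so I'll go down, narrow the cage and start along the arc.

Call:
apply_moves(delta_rot=[[0,0,0],[0,0,0],[0,0,0],[0,0,0],[0,0,0],[0,0,0],[0,0,0],[0,0,0],[0,0,0]], xyz=[[-0.07,0,0.6],[0,0,0.8],[0,0,0.7],[0,0,0.4],[0,0,0.3],[0,0,0],[0,0,0],[0,0,0],[0,0,0]], hand=[0.1,0.1,0.1,0.1,0.1,0.1,0.5,0.5,0.5])

```text
clock: 16.32
position: [571.8, -281.9, 184.1]
ee_rot: [0.961, -0.277, 0.001, 0.0]
contact_force: [0.3, -0.2, 0.6]
gripper_width: 21.4
grasp_force: 0.0
```

Call:
apply_moves(delta_rot=[[0,0,1],[0,0,1],[0,0,1],[0,0,1],[0,0,1],[0,0,1]], xyz=[[-0.01,0.19,0],[-0.01,0.19,0],[-0.01,0.19,0],[-0.01,0.19,0],[-0.01,0.19,0],[-0.01,0.19,0]], hand=[0.5,0.5,0.5,0.5,0.5,0.5])

```text
clock: 16.82
position: [550.4, -300.1, 184.0]
ee_rot: [0.827, -0.563, 0.002, -0.0]
contact_force: [0.4, -0.2, 0.4]
gripper_width: 21.1
grasp_force: 0.4
```

```bash
cat > k.py <<'E'
import numpy as np
from bench import arm
s=arm.read_state()["position"][:2]; O=np.array([532.3,-258.]); d=s-O
print("radius",np.hypot(*d).round(1),"radial angle",np.degrees(np.arctan2(d[1],d[0])).round(1))
E
python3 k.py; python3 g.py 571 -282 182 201.8
```

```text
radius 45.8 radial angle -66.7
16.82 pos [ 550.4 -300.1  184. ] yaw_y -158.5 tilt z [ 0.003 -0.001 -1.   ] F [ 0.4 -0.2  0.4] w 21.1 gf 0.4 j6 0.62
tool units total [-0.37 -1.03  0.08] rows 2.0
rot units [-0.02 -0.02 -0.05]
```

Call:
apply_moves(delta_rot=[[0,0,1],[0,0,1],[0,0,1],[0,0,1],[0,0,1],[0,0,1],[0,0,1],[0,0,1],[0,0,1],[0,0,1],[0,0,1],[0,0,1],[0,0,1],[0,0,1],[0,0,1],[0,0,0.9],[0,0,0]], xyz=[[-0.01,0.19,0],[-0.01,0.19,0],[-0.01,0.19,0],[-0.01,0.19,0],[-0.01,0.19,0],[-0.01,0.19,0],[-0.01,0.19,0],[-0.01,0.19,0],[-0.01,0.19,0],[-0.01,0.19,0],[-0.01,0.19,0],[-0.01,0.19,0],[-0.01,0.19,0],[-0.01,0.19,0],[-0.01,0.19,0],[-0.01,0.16,0],[0,0,0]], hand=[0.5,0.5,0.5,0.5,0.5,0.5,0.5,0.5,0.5,0.5,0.5,0.5,0.5,0.5,0.5,0.5,0.5])

```text
clock: 18.23
position: [489.5, -270.2, 183.9]
ee_rot: [-0.142, 0.99, -0.0, 0.001]
contact_force: [0.1, 0.3, 1.3]
gripper_width: 21.6
grasp_force: 0.0
```

```bash
python3 k.py; python3 g.py 489.4 -271.5 182 107
```

```text
radius 44.5 radial angle -164.1
18.23 pos [ 489.5 -270.2  183.9] yaw_y 106.3 tilt z [ 0.002 -0.    -1.   ] F [0.1 0.3 1.3] w 21.6 gf 0.0 j6 -1.07
tool units total [ 0.02 -0.05  0.08] rows 1.0
rot units [-0.01  0.02 -0.11]
```

Call:
apply_moves(delta_rot=[[0,0,0],[0,0,0],[0,0,0],[0,0,0],[0,0,0]], xyz=[[0,0.05,0],[0,0.05,0],[0,0.04,0],[0,0.04,0],[0,0,0]], hand=[0.5,0.5,0.5,0.5,0.5])

```text
clock: 18.65
position: [489.0, -268.5, 183.6]
ee_rot: [-0.143, 0.99, -0.002, 0.001]
contact_force: [-0.2, -8.6, -1.4]
gripper_width: 21.4
grasp_force: 4.4
```

The stop pushes back with 8.6 N, so the cover is shut. I'll centre, open and rise.

Call:
apply_moves(delta_rot=[[0,0,0],[0,0,0],[0,0,0],[0,0,0],[0,0,0],[0,0,0],[0,0,0],[0,0,0],[0,0,0],[0,0,0],[0,0,0],[0,0,0],[0,0,0],[0,0,0],[0,0,0]], xyz=[[0,-0.14,0],[0,-0.06,0],[0,0,0],[0,0,0],[0,0,-0.4],[0,0,-0.8],[0,0,-1],[0,0,-1],[1,0,-0.5],[1,0,0],[1,0,0],[1,0,0],[1,0,0],[0,0,0],[0,0,0]], hand=[0.5,0.5,0.1,0.1,0.1,0.1,0.1,0.1,0.1,0.1,0.1,0.1,0.1,0.1,0.1])

```text
clock: 19.9
position: [368.7, -306.4, 276.6]
ee_rot: [-0.142, 0.99, -0.001, 0.001]
contact_force: [1.0, 0.1, -0.7]
gripper_width: 38.4
grasp_force: 0.0
```

```bash
python3 g.py; python3 - <<'E'
from h import *
for cam in("side","top"):
    p=eyes.get_image(cam); P=pts(p,np.ones((384,512),bool))
    q=P[(abs(P[:,0]-510)<80)&(abs(P[:,1]+270)<60)&(P[:,2]>190)&(P[:,2]<212)]; print(cam,"knob",len(q),q.mean(0).round(1) if len(q) else "")
    q=P[(abs(P[:,0]-450)<12)&(abs(P[:,1]+22)<14)&(P[:,2]>62)&(P[:,2]<75)]; print("green",len(q),q.mean(0).round(1) if len(q) else "")
    f=p["frame"][:,:,::-1]; l,t=(150,90) if cam=="side" else (270,130)
    cv2.imwrite(f"pics/{cam}_e.png",cv2.resize(f[t:t+120,l:l+120],(400,400),interpolation=cv2.INTER_CUBIC))
cv2.imwrite("pics/e.png",np.hstack([cv2.imread(f"pics/{c}_e.png") for c in("side","top")]))
E
```

```text
19.9 pos [ 368.7 -306.4  276.6] yaw_y 106.3 tilt z [ 0.002 -0.001 -1.   ] F [ 1.   0.1 -0.7] w 38.4 gf 0.0 j6 -0.93
side knob 42 [ 490.6 -267.7  202.1]
green 37 [452.5 -20.6  66.9]
top knob 6 [ 493.8 -275.   207.4]
green 33 [451.1 -25.3  68.4]
```

View pics/e.png

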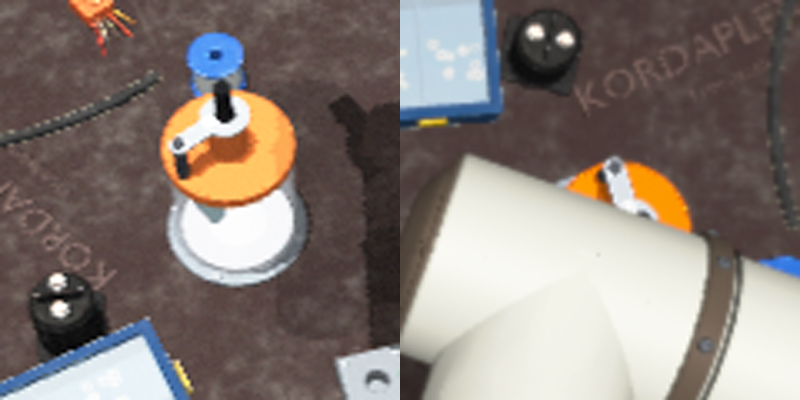

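The cover disc sits over the neck at left crop (222,112), a teal cell shows inside the jar at (212,210), and the green cell hasn't moved. The arm is clear, so I'll hand in.

```bash
python3 -c "
from bench import arm
print(arm.job_done())"
```

```text
the job is handed in; nothing more can be done
None
```

I fed the pink and teal cells through the neck into the jar, pushed the cover to its stop, left the green cell in its pocket, and handed the job in at about 20 s; I had no view of the pink cell inside the jar and got no verdict back.

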